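Slide a foot plate under the lip of a tacking nest and hold it home

ROBOT

A 7-joint arm with a two-finger parallel gripper is mounted at the origin on a cart in front of the work surface, level with it; the furniture and walls round the work are solid. World frame = base frame: x ahead of the robot, y to its left, z up, the work surface at z = 0. Lengths are in mm, angles in rad, forces in N, time in s.
With the tool pointing down it reaches from about 425 to 950 mm from the base axis. Payload 4.7 kg.
Tool frame: the origin (TCP) lies on the centre line of the jaws, within the pads' length; the fingertips stand 14 mm ahead of it and the grasp point (between the pads) lies 5 mm behind it (bot.tips_ahead is the distance from the TCP to the fingertips, in mm); z points along the fingers, y is the line along which they close (so a half turn about z gives the same grasp; the last joint's range is limited). The gripper opens to 85 mm and grips with 20 to 120 N. Pads are 22 mm wide; open, the fingers measure 114 mm over their backs; the gripper's body (76 mm by 85 mm) begins 54 mm behind the grasp point. The pads swing forward as they close: fully open they stand 13 mm farther back than shut.
Start: joints at [1.317, 0.469, -0.049, 1.532, 0.024, 1.141, -0.082], TCP at [150.511, -658.022, 245.335] pointing down, gripper open.
Joint ranges: [-2.59, 2.59], [-0.33, 1.99], [-1.39, 1.29], [0.1, 2.45], [-1.04, 4.18], [0.21, 1.99], [-2.66, 2.66]. Speed limits (rad/s): [2.57, 2.57, 3.14, 3.14, 3.14, 3.14, 3.14].

INTERFACE

Orientations are given as a unit quaternion [w, x, y, z].
In Python, from cell import bot, vision gives the robot as it stands.
- The arm moves only by the tool send_rows, never from a script. Its argument "targets" is a list of rows, each an object with "rot": the turn, a rotation vector about the tool's x, y, z in rad, a list of three; "xyz": the shift along the tool's x, y, z in cm, a list of three; "fingers": the opening, from 0 (shut) to 1 (fully open). A call has exactly 10 rows; each row is the pose to reach, as a shift and turn from the pose commanded when the call began, along the tool's axes at that moment; what a row does not reach only later rows make up. A row lasts 1/10 s, in which the tool goes at most 50 mm and 8.59 degrees, less where a joint would pass 70% of its speed; a pose out of reach is approached as far as the arm can. A call with a gripper value outside its range is refused whole. The fingers move at their own pace and stop on an object; the grip force is fixed at half the most. Time passes only in rows, so rows that repeat a pose let the fingers close, or fill a call up. It gives the time, the measured TCP pose, the force, the opening and the grip force at its end, in the units of the state.
- bot.sense(): the state, without advancing time (a new reading comes with each control period).
- vision.get_image(name): name is "scene" or "top" or "wrist"; returns a dict with "image" (420x560x3 uint8, red, green, blue), "depth" (420x560 float32, mm along the optical axis (not along the pixel's ray), 0 where there is no reading), "K" (3x3 intrinsics, pixels), "xyz" and "rotation" of the camera in the world. Camera axes: x right, y down, z forward; pixel columns grow to the right and rows downward; lengths in mm; the calibration is good to about 2 mm. A picture is of the moment at which its call begins.
- bot.close_job(): hands the job in; it is judged then, once.
The state is a dict: "t": time; "joint_positions": joint angles; "qd": joint speeds; "effort": joint torques, N m; "eef_pos": TCP position; "tcp_rot": TCP orientation; "ft_force": force on the tool from outside, world axes, zero at the start; "wrist_torque": the same for the moment, N m; "width": opening from 0.0 (shut) to 1.0 (fully open); "gripper_force": force on a finger pad.
Only numpy, scipy, OpenCV 4.12 (cv2) and the standard library are available. Lean on these libraries where they do the work, as an engineer would, in place of code of your own. Each camera call takes 0.05 s, during which the arm holds its last target. There are 200 camera calls.

TASK

The steel foot plate with the loose pipe stub standing on it is ready to be tacked. Slide it sideways over the table, without lifting it, until it lies lined up between the soapstone lines in front of the tacking nest, then push its pipe end straight in under the nest's lip, pushing back the sprung copper earth shoe, until the plate sits fully home against both stop pads. Finish holding it firmly pressed home with the gripper - do not let go, do not ram it - with the stub still upright on its scribed circle and the tools lying about left where they are.

Things in the scene. Friction and masses are not known exactly. Their poses are not given: they have to be found in the camera images.
- foot_plate: Loose flat steel bar 160 x 56 x 10 mm, 0.6 kg, lying flat on the table, a bolt hole near each end. Origin: centre of its underside; x along its length towards the pipe end, z up. Good grip: across its 56 mm width at x = -57 mm, fingertips 2 mm over the table.
- pipe_stub: Loose pipe stub, 42 mm outside diameter, 80 mm tall, 0.2 kg, standing upright and unfastened on the plate's top (10 mm over the table). Origin: centre of its underside; z up along the pipe.
- pipe_spot (a point): Centre of the scribed circle on the plate's top where the stub stands, 22 mm from the plate's origin along its +x.
- plate_rear (a point): Middle of the lower edge of the plate's pipe end (80 mm along +x from its origin), the end that goes in first.
- plate_front (a point): Middle of the lower edge of the plate's free end (80 mm along -x from its origin).
- tack_nest: Fixed steel nest, 98 mm wide, 22 mm high (bolt heads 32). Origin: on the table, middle of the stop face; +x is the pushing direction (mouth faces -x); z up. Slot 60 mm wide between side cheeks from x = -32 to 0 mm, flaring out to 80 mm at x = -52 mm; the lip covers x = -24 mm to the stops, its underside 13.5 mm over the table. Plate fully home: its origin at nest x = -80 mm, y = 0.
- nest_mouth (a point): Middle of the nest's mouth on the table, 52 mm before the stop face (nest x = -52 mm). Two soapstone lines on the table, 69 mm apart, lead to it from nest x = -220 to -63 mm.
- stop_pads: The two fixed steel stop pads at the back of the slot, hidden under the lip, at nest y = +21.5 and -21.5 mm (15 mm wide), 12 mm high; their faces are at nest x = 0. Same origin and axes as the nest.
- earth_shoe (a joint): Travel in m of the sprung copper shoe between the stop pads (20 mm wide, hidden under the lip): 0 = out, 8 mm before the stop face; 0.008 = pushed back flush with the stop pads. Spring force 4 N at 0 rising to 10 N at 0.008; sliding plate and stub over the table takes 3 to 8 N more.
- weld_magnet: Bystander: arrow-shaped welding magnet 60 x 83 x 16 mm lying right of the nest. Origin: centre of its underside.
- soapstone_holder: Bystander: pen-like holder 10 x 130 x 11 mm lying left of the work. Origin: centre of its underside.
- chip_hammer: Bystander: chipping hammer with coil handle, 226 mm long, lying left of the work. Origin: centre of its underside.
- spark_lighter: Bystander: spark lighter 36 x 158 x 12 mm lying left of the nest. Origin: centre of its underside.
- adj_wrench: Bystander: adjustable wrench 42 x 198 x 13 mm lying between the robot and the work. Origin: centre of its underside.
Things that resemble listed ones, but are neither listed nor needed, are in the scene too. Leave any turquoise look-alike of the pipe_stub alone.

How it is judged (in metres and radians):
On the way, in this order (a step that is already met when the one before it is completed fails the run):
1. the plate lies flat and lined up with the slot, its pipe end just before the mouth or no deeper than the flare (x of plate_rear in the frame of tack_nest between -0.16 and -0.03 m and y of plate_rear in the frame of tack_nest between -0.012 and 0.012 m and angle between the x axis of foot_plate and the x axis of tack_nest, either way round below 0.15 rad and height (world z) of each of plate_rear, plate_front below 0.004 m), for 0.1 s.
2. the plate is under the lip, fully home on the stop pads with the earth shoe pushed back (value of joint earth_shoe above 0.0068 m and x of plate_rear in the frame of tack_nest above -0.002 m and angle between the x axis of foot_plate and the x axis of tack_nest, either way round below 0.05 rad and height (world z) of each of plate_rear, plate_front below 0.004 m), for 0.3 s.
At the end, for the whole second after the job is handed in: The gripper still holds the plate flat on the table and pressed on the stop pads (over 2 N on the pads), within 2 mm of fully home, square within 0.05 rad, shoe pushed back at least 6.8 mm; the stub stands within 6 mm of its circle's centre; the five bystanders lie within 30 mm of their places (all of step 2 and contact force between foot_plate and stop_pads above 2 N and contact force between the fingers and foot_plate above 2 N and horizontal distance between pipe_stub and pipe_spot below 0.006 m and angle between pipe_stub's own z axis and vertical below 0.08 rad and linear speed of foot_plate below 0.01 m/s and distance of each of weld_magnet, soapstone_holder, chip_hammer, spark_lighter, adj_wrench from where it was at the start of the episode below 0.03 m); the arm keeps its last pose, push and grip.
It fails at once if the plate is lifted: an end more than 8 mm off the table (height (world z) of any of plate_rear, plate_front above 0.008 m).
It fails at once if the pipe stub is toppled or knocked more than 10 mm off its circle's centre (horizontal distance between pipe_stub and pipe_spot above 0.01 m or angle between pipe_stub's own z axis and vertical above 0.25 rad).
It fails at once if the plate is rammed into the nest or its stops with more than 60 N (contact force between foot_plate and tack_nest above 60 N).
It fails at once if a bystander is pushed more than 30 mm (distance of any of weld_magnet, soapstone_holder, chip_hammer, spark_lighter, adj_wrench from where it was at the start of the episode above 0.03 m).
It also fails if it takes over 48 s, if anything falls off the work surface, if the arm or the gripper's body presses on something with over 40 N, if the wrist force passes 120 N, or if a joint passes its speed limit or range.

## Working session

There is one attempt and no reset: what is moved stays moved. The work goes in short steps, Python scripts to look and compute and a tool call to move; the robot and the scene stay as the last step left them, time stands still between calls to the robot, and variables do not carry over. Pictures are saved under pics/ and viewed, at most 10 in all, crops included, and the job is handed in when it is done.

Besides the shell and the picture viewer there is one more tool, called after "Request:" as name([rows], argument=value, ...), one row to a line, values as JSON. send_rows: Moves the arm, as the interface text tells. Its arguments: {"type":"object","properties":{"targets":{"type":"array"}},"required":["targets"]}

```bash
mkdir -p pics; ls
python3 - <<'E'
from cell import bot,vision
import cv2,numpy as np,pickle
d={}
for n in("top","scene"):
    f=vision.get_image(n);d[n]=f
    cv2.imwrite(f"pics/{n}1.png",cv2.cvtColor(f["image"],cv2.COLOR_RGB2BGR));print(n,f["K"].tolist(),f["xyz"],f["rotation"])
pickle.dump(d,open("f.pkl","wb"))
print(bot.sense())
E
```

```text
pics
top [[504.08564342174026, 0.0, 281.900972325283], [0.0, 504.08564342174026, 219.55707395328614], [0.0, 0.0, 1.0]] [ 276.41520354 -239.49344287 1080.82420749] [-0.08167366  0.72889701 -0.67571525  0.07380692]
scene [[415.68416878567376, 0.0, 277.5809745996204], [0.0, 415.68416878567376, 211.1485592391825], [0.0, 0.0, 1.0]] [ 97.22654682 157.96125175 699.14597196] [ 0.12915529 -0.37848094  0.85949667 -0.31833405]
{'t': 0.1, 'joint_positions': array([ 1.31709882,  0.46937812, -0.04858861,  1.53360848,  0.02411362,
        1.14102044, -0.08225594]), 'qd': array([-6.89047181e-05,  9.16820032e-04,  1.13036949e-03, -1.61770708e-03,
        3.84854911e-04,  3.82987983e-04,  6.47930576e-04]), 'effort': array([ 4.29627653e-04, -5.11516356e+01, -4.72369697e-02, -2.38388801e+01,
        1.07480944e-02,  4.35496142e-03, -5.41569221e-06]), 'eef_pos': array([ 150.35281668, -657.50579043,  244.34024641]), 'tcp_rot': array([-9.02938813e-04,  9.93685350e-01,  1.12198884e-01, -1.42707601e-04]), 'ft_force': array([0.15050449, 0.79129427, 0.20593374]), 'wrist_torque': array([ 0.00397522, -0.00915726, -0.01278788]), 'gripper_force': 0.0, 'width': 0.9991470513817633}
```

View pics/top1.png

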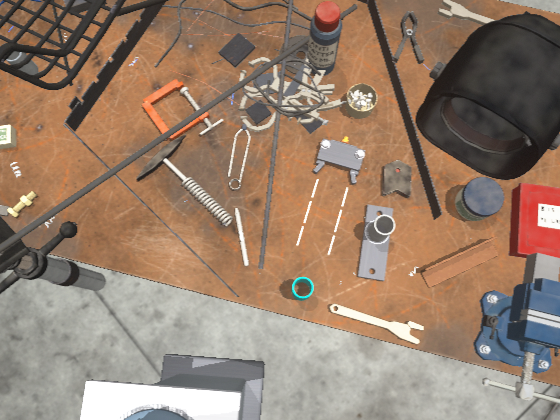

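View pics/scene1.png

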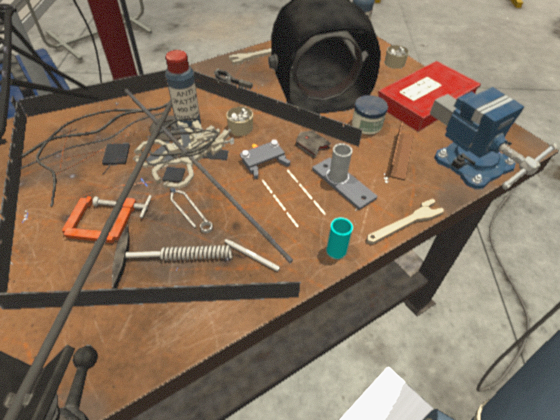

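Top view: the plate is at about (376,243), with the grey stub on it at (381,227). The turquoise look-alike is at (303,288), the nest at (340,157), and the soapstone lines run (297,245)-(317,180) and (329,254)-(347,188). The pale bar at (375,322) is the wrench. Next I'll measure these.

```bash
cat > h.py <<'E'
import numpy as np,cv2,pickle
from scipy.spatial.transform import Rotation as R
def rot(f):
    q=f["rotation"]; return R.from_quat([q[1],q[2],q[3],q[0]]).as_matrix() if np.size(q)==4 else np.array(q)
def ray(f,uv,z):
    uv=np.atleast_2d(np.float64(uv)); d=np.c_[uv,np.ones(len(uv))]@np.linalg.inv(f["K"]).T@rot(f).T
    return f["xyz"]+d*((z-f["xyz"][2])/d[:,2])[:,None]
def cloud(f):
    h,w=f["depth"].shape; v,u=np.mgrid[:h,:w]; D=f["depth"]
    p=np.stack([u,v,np.ones_like(u)],-1)@np.linalg.inv(f["K"]).T*D[...,None]
    return p@rot(f).T+f["xyz"]
def proj(f,p):
    c=(np.atleast_2d(p)-f["xyz"])@rot(f); q=c@f["K"].T; return q[:,:2]/q[:,2:]
E
python3 - <<'E'
from h import *
d=pickle.load(open("f.pkl","rb"));f=d["top"];P=cloud(f);np.set_printoptions(precision=1,suppress=True)
for n,uv,z in[("plate",(370,262),10),("stubtop",(383,225),90),("tq",(303,288),80),("nest",(340,155),22),("wrench",(375,322),10),("holder",(241,237),8),("magnet",(397,180),16),("base",(165,410),0),("rod",(150,165),0),("bar405",(405,110),0),("bottle",(325,30),0),("can",(483,200),0),("brick",(460,262),0)]:
    print(n,P[uv[1],uv[0]],ray(f,uv,z)[0])
# plate mask
D=P[...,2]; im=cv2.cvtColor(f["image"],cv2.COLOR_RGB2HSV)
m=np.zeros(D.shape,np.uint8); m[200:285,350:400]=1
print(im[262,367],im[240,366],im[230,350],im[155,340],im[210,309])
g=((im[...,1]<70)&(im[...,2]<190)&(m>0)).astype(np.uint8)*255
c=max(cv2.findContours(g,0,2)[0],key=cv2.contourArea);print(cv2.minAreaRect(c),cv2.boxPoints(cv2.minAreaRect(c)))
B=ray(f,cv2.boxPoints(cv2.minAreaRect(c)),10);print(B,np.linalg.norm(np.diff(B,axis=0),axis=1))
# lines
w=((im[...,1]<90)&(im[...,2]>190)).astype(np.uint8); w[:175]=0;w[258:]=0;w[:,:292]=0;w[:,355:]=0
n,L,st,ce=cv2.connectedComponentsWithStats(w)
print(st[1:],ce[1:])
a=cv2.resize(f["image"][110:300,270:430],None,fx=3,fy=3,interpolation=2);cv2.imwrite("pics/c1.png",a[...,::-1])
E
```

```text
plate [ 437.2 -413.     9.8] [ 437.2 -413.    10. ]
stubtop [ 518.  -436.3   19.3] [ 501.9 -423.2   90. ]
tq [ 372.  -274.3    1.1] [ 365.  -271.7   80. ]
nest [ 669.1 -335.8   21.1] [ 668.8 -335.8   22. ]
wrench [ 312.1 -426.9   16.7] [ 312.4 -428.1   10. ]
holder [ 470.3 -133.2   11. ] [ 470.8 -132.9    8. ]
magnet [ 622.4 -464.4   16.1] [ 622.4 -464.4   16. ]
base [106.2 -12.8   4.3] [105.5 -11.8   0. ]
rod [614.5  81.6  20.8] [621.1  87.9   0. ]
bar405 [ 777.8 -472.5   41.2] [ 797.7 -481.8    0. ]
bottle [ 874.7 -278.3  175.1] [ 990.4 -285.8    0. ]
can [ 576.9 -634.2   63.3] [ 595.6 -658.7    0. ]
brick [ 452.5 -606.1    5. ] [ 453.3 -607.8    0. ]
[124  10 187] [128   6 178] [ 13 127 191] [125   9 175] [ 13 112 231]
((374.85101318359375, 242.16307067871094), (27.57575035095215, 74.13443756103516), 6.881723880767822) [[356.7 277.3]
 [365.6 203.7]
 [393.  207. ]
 [384.1 280.6]]
[[ 402.4 -386.1   10. ]
 [ 564.9 -398.5   10. ]
 [ 562.  -458.5   10. ]
 [ 399.8 -444.2   10. ]] [163.   60.1 162.8]
[[354 175   1   1   1]
 [311 179   8  19  47]
 [341 187   7  20  53]
 [303 201   9  22  51]
 [334 210   8  23  58]
 [296 226   8  20  48]
 [327 235   9  20  62]] [[354.  175. ]
 [314.4 188. ]
 [344.2 196.7]
 [307.1 211.6]
 [337.4 221.3]
 [299.6 235.8]
 [330.9 244.6]]
```

View pics/c1.png

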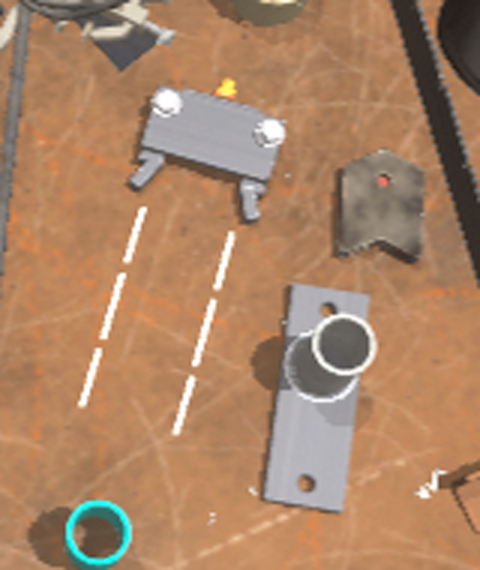

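The crop confirms it. The grey stub (centre ~(320,365) in the crop) stands on the plate's nest-side half, bolt holes are at (328,310) and (306,484), and the turquoise pipe at (98,533) is the look-alike. Next I work out the frames and the motion.

Run:
```python
from h import *
from cell import bot,vision
d=pickle.load(open("f.pkl","rb"));f=d["top"];np.set_printoptions(precision=3,suppress=True)
l=ray(f,[(314.4,188),(307.1,211.6),(299.6,235.8)],0)[:,:2];r=ray(f,[(344.2,196.7),(337.4,221.3),(330.9,244.6)],0)[:,:2]
print(l,r)
al=np.arctan2(*(l[0]-l[2])[::-1]);ar=np.arctan2(*(r[0]-r[2])[::-1]);print("ang",al,ar)
a=(al+ar)/2;n=np.array([np.cos(a),np.sin(a)]);s=np.array([-n[1],n[0]])
print("sep",(l.mean(0)-r.mean(0))@s); mid=(l.mean(0)+r.mean(0))/2; print("mid",mid)
# nest top: depth 18..26 region
P=cloud(f);z=P[...,2];reg=np.zeros(z.shape,bool);reg[130:190,305:375]=1
g=((z>16)&(z<27)&reg).astype(np.uint8);cc=max(cv2.findContours(g,0,2)[0],key=cv2.contourArea)
X=P[cc[:,0,1],cc[:,0,0]];q=np.c_[(X[:,:2]-mid)@n,(X[:,:2]-mid)@s];print("nest ext along",q.min(0),q.max(0),"front legs L,R",q[q[:,1]>0][:,0].min(),q[q[:,1]<0][:,0].min())
# lines centre should be at nest x=-141.5
o=mid+n*141.5;print("origin from lines",o,"edges rel",q[:,0].min()-141.5,q[:,0].max()-141.5)
# stub
def nf(p): p=np.array(p)-o; return p@n,p@s
print("plate c",nf((482.3,-421.8)),"tq",nf((369,-273)),"magnet",nf((622,-464)))
w=vision.get_image("wrist");st=bot.sense();qt=st["tcp_rot"];T=R.from_quat([*qt[1:],qt[0]]).as_matrix()
print("cam in tool",(w["xyz"]-st["eef_pos"])@T,"T\n",T,st["eef_pos"])
```

```text
[[ 595.164 -284.835]
 [ 539.968 -272.133]
 [ 484.556 -259.351]] [[ 580.1   -352.008]
 [ 523.12  -339.867]
 [ 470.274 -328.481]]
ang -0.22644029700993634 -0.21103528409837793
sep 69.73328167846098
mid [ 532.197 -306.113]
nest ext along [113.287 -48.626] [172.078  50.271] front legs L,R 115.13714801033196 113.28727287778854
origin from lines [ 670.325 -336.818] edges rel -28.21272712221146 30.57813635848666
plate c (np.float64(-165.1039213989211), np.float64(-123.75838031646438)) tq (np.float64(-307.9934751693722), np.float64(-3.089803531613803)) magnet (np.float64(-19.575374403845792), np.float64(-134.63827045847188))
cam in tool [  79.427    0.797 -128.582] T
 [[ 0.975  0.223 -0.   ]
 [ 0.223 -0.975  0.001]
 [-0.    -0.002 -1.   ]] [ 150.41  -657.586  244.485]
```

Request:
send_rows([
  {"xyz": [2, -1.1, 0.6], "rot": [0, 0, 0.02], "fingers": 1},
  {"xyz": [6, -3.2, 1.8], "rot": [0, 0, 0.06], "fingers": 1},
  {"xyz": [10.4, -5.6, 3], "rot": [0, 0, 0.1], "fingers": 1},
  {"xyz": [15, -8.1, 4.4], "rot": [0, 0, 0.14], "fingers": 1},
  {"xyz": [19.6, -10.5, 5.7], "rot": [0, 0, 0.19], "fingers": 1},
  {"xyz": [24.2, -13, 7], "rot": [0, 0, 0.23], "fingers": 1},
  {"xyz": [28, -15, 8.2], "rot": [0, 0, 0.27], "fingers": 1},
  {"xyz": [31, -16.7, 9], "rot": [0, 0, 0.3], "fingers": 1},
  {"xyz": [32.2, -17.3, 9.4], "rot": [0, 0, 0.307], "fingers": 1},
  {"xyz": [32.2, -17.3, 9.4], "rot": [0, 0, 0.307], "fingers": 1},
])

```text
t: 1.15
eef_pos: [428.1, -414.5, 150.3]
tcp_rot: [-0.001, 0.999, -0.038, -0.0]
ft_force: [-1.0, -0.3, -0.0]
width: 0.999
gripper_force: 0.0
```

Run:
```python
from h import *
from cell import bot,vision
w=vision.get_image("wrist");pickle.dump(w,open("w.pkl","wb"));st=bot.sense();print(st["eef_pos"],st["tcp_rot"],st["ft_force"],bot.tips_ahead)
cv2.imwrite("pics/w1.png",w["image"][...,::-1])
```

```text
[ 426.20489179 -416.80945077  150.87390666] [-2.51447021e-04  9.99205782e-01 -3.98437404e-02 -4.67286114e-04] [-0.21167259 -1.15350438 -0.4809132 ] 14.0
```

View pics/w1.png

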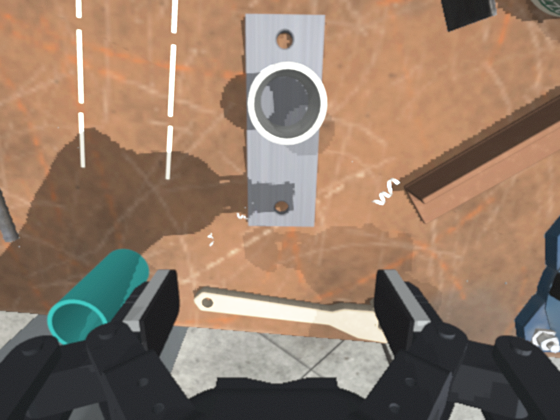

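Wrist view: the plate is fully visible, from its pipe end at y≈14 (x 247–325) to its free end at y≈226 (x 249–315). The stub top is at (287,103), the wrench at (290,305), and the turquoise pipe is clear at (100,300).

```bash
cat >> h.py <<'E'
def plate(w,box,sat=60,z=10):
    hsv=cv2.cvtColor(w["image"],cv2.COLOR_RGB2HSV); P=cloud(w)
    g=((hsv[...,1]<sat)|(abs(P[...,2]-70)<55)).astype(np.uint8); m=np.zeros_like(g);x0,y0,x1,y1=box;m[y0:y1,x0:x1]=1
    g=((hsv[...,1]<sat).astype(np.uint8))*m
    c=max(cv2.findContours(g,0,2)[0],key=cv2.contourArea)
    q=ray(w,c[:,0,:],z)[:,:2].astype(np.float32); return q,g
E
python3 - <<'E'
from h import *
w=pickle.load(open("w.pkl","rb"));np.set_printoptions(precision=3,suppress=True)
q,g=plate(w,(235,5,335,232))
# side edges: fit rows of plate away from stub
hsv=cv2.cvtColor(w["image"],cv2.COLOR_RGB2HSV)
L,Rr=[],[]
for y in list(range(18,55))+list(range(150,222)):
    x=np.where(g[y])[0]; L.append((x.min()-.5,y));Rr.append((x.max()+.5,y))
for e in(L,Rr):
    p=ray(w,e,10)[:,:2];v=cv2.fitLine(p.astype(np.float32),cv2.DIST_HUBER,0,.01,.01).ravel();print(np.arctan(v[1]/v[0]),v[2:],np.median(abs((p-v[2:])@np.array([-v[1],v[0]]))))
    if e is L:pl=v
    else:pr=v
a=(np.arctan(pl[1]/pl[0])+np.arctan(pr[1]/pr[0]))/2;n=np.array([np.cos(a),np.sin(a)]);s=np.array([-n[1],n[0]])
print("width",(pl[2:]-pr[2:])@s)
ys=[ (np.where(g[:,x])[0].min()-.5,np.where(g[:,x])[0].max()+.5,x) for x in range(256,310)]
A=np.median(ray(w,[(x,a0) for a0,_,x in ys],10)[:,:2]@n);B=np.median(ray(w,[(x,b) for _,b,x in ys],10)[:,:2]@n)
lat=(pl[2:]+pr[2:])/2@s
print("len",A-B,"ang",a,"centre",n*(A+B)/2+s*lat,"grip",n*((A+B)/2-57)+s*lat)
# stub rim ellipse
m=((hsv[...,1]<25)&(hsv[...,2]>235)).astype(np.uint8)[50:150,235:340]
c=max(cv2.findContours(m,0,2)[0],key=cv2.contourArea);el=cv2.fitEllipse(c);uv=np.array(el[0])+[235,50];t=ray(w,[uv],90)[0,:2];print("stub",t,(t@n-(A+B)/2),t@s-lat)
# soapstone lines
wm=((hsv[...,1]<110)&(hsv[...,2]>200)).astype(np.uint8)
for x0,x1 in((65,95),(160,182)):
    mm=wm.copy();mm[:,:x0]=0;mm[:,x1:]=0;mm[200:]=0;v,u=np.where(mm);p=ray(w,np.c_[u,v],0)[:,:2];k=cv2.fitLine(p.astype(np.float32),cv2.DIST_HUBER,0,.01,.01).ravel();print("line",np.arctan(k[1]/k[0]),k[2:],len(p))
E
```

```text
-0.08972707 [ 484.907 -395.526] 0.14116062138195823
-0.09049534 [ 471.854 -451.45 ] 0.1856378432865136
width 56.87147
len 160.45090359362018 ang -0.0901112 centre [ 481.359 -423.757] grip [ 424.59  -418.628]
stub [ 503.135 -426.592] 21.9428279641877 -0.8642386559362762
line -0.2266593 [ 529.462 -270.341] 986
line -0.21403798 [ 519.498 -340.23 ] 1174
```

Run:
```python
from h import *
w=pickle.load(open("w.pkl","rb"));P=cloud(w)
z=P[...,2]
for x0,x1 in((140,185),(370,420)):
    r=z[262:330,x0:x1];k=r[(r>100)&(r<250)];print("tip height min pct",np.percentile(k,[0,1,5,20,50]),"TCP 150.9")
```

```text
tip height min pct [149.29693145 150.57868941 153.07203683 158.5008116  167.55169627] TCP 150.9
tip height min pct [148.91959143 150.35156664 153.27463047 158.96743474 168.25840129] TCP 150.9
```

Request:
send_rows([
  {"xyz": [-0.03, 0.04, 1], "rot": [0, 0, 0.01], "fingers": 1},
  {"xyz": [-0.1, 0.1, 3], "rot": [0, 0, 0.01], "fingers": 1},
  {"xyz": [-0.15, 0.19, 5], "rot": [0, 0, 0.01], "fingers": 1},
  {"xyz": [-0.15, 0.19, 7], "rot": [0, 0, 0.01], "fingers": 1},
  {"xyz": [-0.15, 0.19, 9], "rot": [0, 0, 0.01], "fingers": 1},
  {"xyz": [-0.15, 0.19, 10], "rot": [0, 0, 0.01], "fingers": 1},
  {"xyz": [-0.15, 0.19, 10.6], "rot": [0, 0, 0.01], "fingers": 1},
  {"xyz": [-0.15, 0.19, 10.8], "rot": [0, 0, 0.01], "fingers": 1},
  {"xyz": [-0.15, 0.19, 10.8], "rot": [0, 0, 0.01], "fingers": 1},
  {"xyz": [-0.15, 0.19, 10.8], "rot": [0, 0, 0.01], "fingers": 1},
])

```text
t: 2.2
eef_pos: [424.6, -419.8, 44.1]
tcp_rot: [0.001, 0.999, -0.046, 0.001]
ft_force: [-0.3, 0.4, 0.2]
width: 0.997
gripper_force: 0.0
```

Request:
send_rows([
  {"xyz": [0, 0, 0], "rot": [0, 0, 0], "fingers": 0.76},
  {"xyz": [0, 0, 0], "rot": [0, 0, 0], "fingers": 0.76},
  {"xyz": [0, 0, 0], "rot": [0, 0, 0], "fingers": 0.76},
  {"xyz": [0, 0, 0], "rot": [0, 0, 0], "fingers": 0.76},
  {"xyz": [0, 0, 0], "rot": [0, 0, 0], "fingers": 0.76},
  {"xyz": [0, 0, 0], "rot": [0, 0, 0], "fingers": 0.76},
  {"xyz": [0, 0, 0], "rot": [0, 0, 0], "fingers": 0.76},
  {"xyz": [0, 0, 0], "rot": [0, 0, 0], "fingers": 0.76},
  {"xyz": [0, 0, 0], "rot": [0, 0, 0], "fingers": 0.76},
  {"xyz": [0, 0, 0], "rot": [0, 0, 0], "fingers": 0.76},
])

```text
t: 3.2
eef_pos: [424.2, -419.4, 43.3]
tcp_rot: [0.0, 0.999, -0.046, 0.0]
ft_force: [-0.1, 0.2, 0.7]
width: 0.762
gripper_force: 0.0
```

Run:
```python
from h import *
from cell import bot,vision
w=vision.get_image("wrist");st=bot.sense();P=cloud(w);z=P[...,2]
print(st["eef_pos"],st["tcp_rot"],st["width"],bot.tips_ahead)
for x0,x1 in((140,270),(290,420)):
    for t in(24,):
        r=z[255:330,x0:x1];k=np.sort(r[(r>t)&(r<100)]);print(k[:5],np.percentile(k,[1,5,20]))
cv2.imwrite("pics/w2.png",w["image"][...,::-1])
```

```text
[ 424.18576049 -419.37292928   43.31204129] [ 1.58858803e-05  9.98937812e-01 -4.60787167e-02  1.62608011e-05] 0.760230302671468 14.0
[35.367917   35.42339043 35.43056581 35.66620654 35.96398524] [37.53214683 41.52247373 49.90589352]
[35.02886302 35.40239639 35.52740622 35.58546706 35.67750209] [37.53438804 41.69893172 50.19956341]
```

View pics/w2.png

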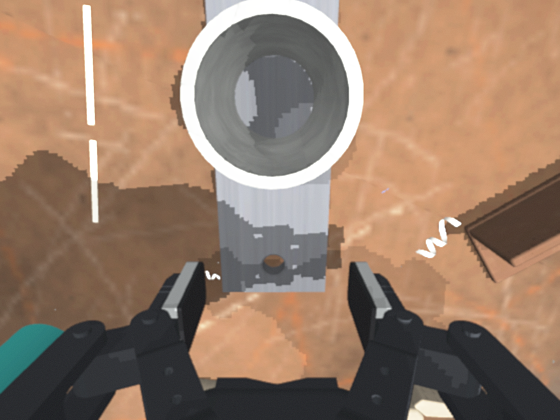

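At an opening of 0.76 the tips (y≈265–290, x 205 and 350) straddle the plate evenly, and they stand 8 mm ahead of the TCP. I'll go down to TCP z≈12.5 and then grip.

Request:
send_rows([
  {"xyz": [0, -0.05, 0.6], "rot": [0, 0, 0], "fingers": 0.76},
  {"xyz": [0, -0.05, 1.5], "rot": [0, 0, 0], "fingers": 0.76},
  {"xyz": [0, -0.05, 2.4], "rot": [0, 0, 0], "fingers": 0.76},
  {"xyz": [0, -0.05, 2.9], "rot": [0, 0, 0], "fingers": 0.76},
  {"xyz": [0, -0.05, 3.05], "rot": [0, 0, 0], "fingers": 0.76},
  {"xyz": [0, -0.05, 3.05], "rot": [0, 0, 0], "fingers": 0.72},
  {"xyz": [0, -0.05, 3.05], "rot": [0, 0, 0], "fingers": 0.68},
  {"xyz": [0, -0.05, 3.05], "rot": [0, 0, 0], "fingers": 0.65},
  {"xyz": [0, -0.05, 3.05], "rot": [0, 0, 0], "fingers": 0.6},
  {"xyz": [0, -0.05, 3.05], "rot": [0, 0, 0], "fingers": 0.5},
])

```text
t: 4.25
eef_pos: [424.4, -418.3, 13.6]
tcp_rot: [-0.0, 0.999, -0.046, 0.0]
ft_force: [-2.9, 2.7, 5.9]
width: 0.633
gripper_force: 62.9
```

Run:
```python
from h import *
from cell import bot,vision
f=vision.get_image("scene");st=bot.sense();np.set_printoptions(precision=3,suppress=True)
for k in("eef_pos","tcp_rot","width","gripper_force","ft_force","wrist_torque"):print(k,st[k])
q=st["tcp_rot"];y=2*np.arctan2(q[2],q[1]);n=np.array([np.cos(y),np.sin(y)]);print("yaw",y,"nest-yaw delta",y+.2200)
```

```text
eef_pos [ 424.371 -418.359   13.587]
tcp_rot [-0.     0.999 -0.046 -0.   ]
width 0.634378623460152
gripper_force 62.86772936582565
ft_force [-1.97   3.453  4.761]
wrist_torque [0.732 0.297 0.103]
yaw -0.09177910219667922 nest-yaw delta 0.1282208978033208
```

Request:
send_rows([
  {"xyz": [0.04, -0.2, 0], "rot": [0, 0, 0.002], "fingers": 0.5},
  {"xyz": [0.14, -0.65, 0], "rot": [0, 0, 0.006], "fingers": 0.5},
  {"xyz": [0.28, -1.37, 0], "rot": [0, 0, 0.013], "fingers": 0.5},
  {"xyz": [0.47, -2.28, 0], "rot": [0, 0, 0.022], "fingers": 0.5},
  {"xyz": [0.68, -3.25, 0], "rot": [0, 0, 0.032], "fingers": 0.5},
  {"xyz": [0.88, -4.23, 0], "rot": [0, 0, 0.042], "fingers": 0.5},
  {"xyz": [1.07, -5.14, 0], "rot": [0, 0, 0.05], "fingers": 0.5},
  {"xyz": [1.22, -5.85, 0], "rot": [0, 0, 0.058], "fingers": 0.5},
  {"xyz": [1.31, -6.3, 0], "rot": [0, 0, 0.062], "fingers": 0.5},
  {"xyz": [1.35, -6.5, 0], "rot": [0, 0, 0.064], "fingers": 0.5},
])

```text
t: 5.3
eef_pos: [443.8, -358.4, 13.7]
tcp_rot: [0.002, 0.997, -0.08, 0.001]
ft_force: [-0.3, -6.1, 2.0]
width: 0.638
gripper_force: 62.7
```

Request:
send_rows([
  {"xyz": [0.03, -0.2, 0], "rot": [0, 0, 0.002], "fingers": 0.5},
  {"xyz": [0.09, -0.65, 0], "rot": [0, 0, 0.006], "fingers": 0.5},
  {"xyz": [0.2, -1.38, 0], "rot": [0, 0, 0.013], "fingers": 0.5},
  {"xyz": [0.33, -2.3, 0], "rot": [0, 0, 0.022], "fingers": 0.5},
  {"xyz": [0.47, -3.28, 0], "rot": [0, 0, 0.032], "fingers": 0.5},
  {"xyz": [0.6, -4.27, 0], "rot": [0, 0, 0.042], "fingers": 0.5},
  {"xyz": [0.73, -5.19, 0], "rot": [0, 0, 0.05], "fingers": 0.5},
  {"xyz": [0.84, -5.91, 0], "rot": [0, 0, 0.058], "fingers": 0.5},
  {"xyz": [0.9, -6.37, 0], "rot": [0, 0, 0.062], "fingers": 0.5},
  {"xyz": [0.93, -6.57, 0], "rot": [0, 0, 0.064], "fingers": 0.5},
])

```text
t: 6.3
eef_pos: [463.3, -295.0, 13.7]
tcp_rot: [0.002, 0.994, -0.112, 0.001]
ft_force: [-1.9, -6.7, 2.7]
width: 0.632
gripper_force: 62.8
```

Run:
```python
from h import *
from cell import bot,vision
w=vision.get_image("wrist");f=vision.get_image("top");st=bot.sense();np.set_printoptions(precision=3,suppress=True)
pickle.dump((w,f),open("w3.pkl","wb"))
for k in("t","eef_pos","tcp_rot","width","gripper_force","ft_force","wrist_torque"):print(k,st[k])
q=st["tcp_rot"];print("yaw",2*np.arctan2(q[2],q[1]))
a=cv2.resize(f["image"][110:290,250:410],None,fx=2.2,fy=2.2,interpolation=2)
b=np.zeros((420,800,3),np.uint8);b[:396,:352]=a;b[:,352:]=cv2.resize(w["image"],(448,336)).repeat(1,0)[:0].reshape(0,448,3).sum() if 0 else 0
b[:336,352:]=cv2.resize(w["image"],(448,336));cv2.imwrite("pics/w3.png",b[...,::-1])
```

```text
t 6.4
eef_pos [ 463.346 -294.718   13.626]
tcp_rot [ 0.002  0.994 -0.112  0.001]
width 0.6318916825763922
gripper_force 62.77916640043259
ft_force [-1.516 -5.88   3.711]
wrist_torque [-0.725  0.282 -0.251]
yaw -0.22401639938735507
```

View pics/w3.png

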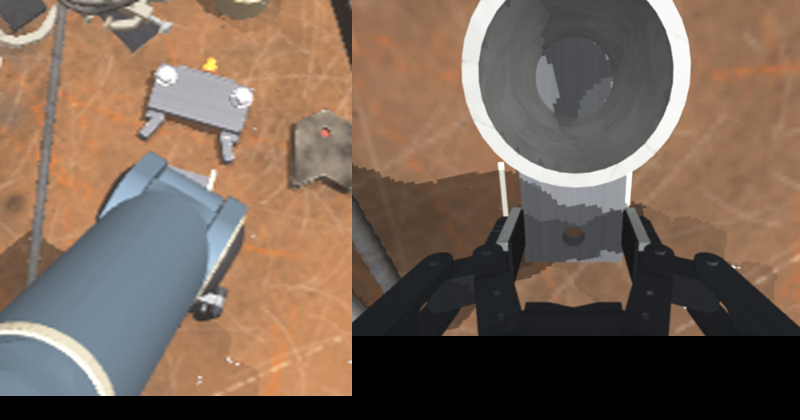

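The plate now lies between the lines. In the wrist half the left line is at x≈502 against the plate edge at 522, and the right line almost touches the edge at 628, so the plate is a few mm too far right. I'll measure the gap.

Run:
```python
from h import *
w,f=pickle.load(open("w3.pkl","rb"));np.set_printoptions(precision=2,suppress=True)
im=w["image"];hsv=cv2.cvtColor(im,cv2.COLOR_RGB2HSV)
def runs(m):
    d=np.diff(np.r_[0,m.astype(int),0]);return list(zip(np.where(d==1)[0],np.where(d==-1)[0]))
a=-.2203;n=np.array([np.cos(a),np.sin(a)]);s=np.array([-n[1],n[0]])
for y in range(216,256,4):
    g=[(int(u0),int(u1)) for u0,u1 in runs(hsv[y,150:390,1]<75) if u1-u0>2]
    print(y,[(u0+150,u1+150,np.round(ray(w,[(u0+149.5,y)],0)[0,:2]@s,1),np.round(ray(w,[(u1+149.5,y)],0)[0,:2]@s,1),np.round(ray(w,[(u0+149.5,y)],10)[0,:2]@s,1),np.round(ray(w,[(u1+149.5,y)],10)[0,:2]@s,1)) for u0,u1 in g])
t=np.array([463.346,-294.718]);print("tcp lat",t@s,"along",t@n)
# nest legs in top image: grey contour
h=cv2.cvtColor(f["image"],cv2.COLOR_RGB2HSV);m=(h[...,1]<60).astype(np.uint8);m[:134]=0;m[184:]=0;m[:,:305]=0;m[:,375:]=0
P=cloud(f);v,u=np.where(m);p=P[v,u];k=(p[:,2]>8)&(p[:,2]<40);p=p[k];q=np.c_[p[:,:2]@n,p[:,:2]@s,p[:,2]]
for lo,hi in((675,685),(685,695),(695,702)):
    b=q[(q[:,0]>lo)&(q[:,0]<hi)];b=np.sort(b[:,1]);gp=np.diff(b);i=gp.argmax();print(lo,hi,"legs",b[0],b[i],b[i+1],b[-1])
print("lip front",np.percentile(q[abs(q[:,1]+183)<15][:,0],[1,5]),"back",q[:,0].max(),"mouth min",q[:,0].min())
```

```text
216 [(183, 191, np.float64(-145.7), np.float64(-149.3), np.float64(-148.7), np.float64(-152.0)), (208, 351, np.float64(-156.9), np.float64(-220.7), np.float64(-159.0), np.float64(-218.3))]
220 [(184, 192, np.float64(-146.0), np.float64(-149.6), np.float64(-148.9), np.float64(-152.2)), (208, 351, np.float64(-156.8), np.float64(-220.8), np.float64(-158.9), np.float64(-218.4))]
224 [(184, 192, np.float64(-145.9), np.float64(-149.4), np.float64(-148.8), np.float64(-152.1)), (209, 350, np.float64(-157.1), np.float64(-220.5), np.float64(-159.2), np.float64(-218.1))]
228 [(184, 193, np.float64(-145.7), np.float64(-149.7), np.float64(-148.6), np.float64(-152.4)), (209, 350, np.float64(-157.0), np.float64(-220.6), np.float64(-159.1), np.float64(-218.2))]
232 [(185, 193, np.float64(-146.0), np.float64(-149.6), np.float64(-148.9), np.float64(-152.2)), (210, 350, np.float64(-157.3), np.float64(-220.7), np.float64(-159.4), np.float64(-218.4))]
236 [(185, 193, np.float64(-145.8), np.float64(-149.4), np.float64(-148.7), np.float64(-152.1)), (210, 349, np.float64(-157.2), np.float64(-220.4), np.floa
[... 495 characters left out ...]
t64(-152.1)), (211, 348, np.float64(-157.2), np.float64(-220.3), np.float64(-159.3), np.float64(-218.0))]
252 [(187, 195, np.float64(-146.0), np.float64(-149.7), np.float64(-148.9), np.float64(-152.4)), (211, 348, np.float64(-157.1), np.float64(-220.4), np.float64(-159.2), np.float64(-218.1))]
tcp lat -186.34376483238694 along 516.5503039860611
675 685 legs -230.08081507028965 -219.94917633794617 -144.2346414667604 -133.06597042028517
685 695 legs -227.96852092758922 -214.6223059633929 -148.08923631738503 -137.44147377937327
695 702 legs -229.71085008079123 -212.18602615243984 -151.03452896551616 -134.34172711199184
lip front [703.75 705.45] back 761.5614500714921 mouth min 675.1790845227255
```

The plate centre is about 5 mm right of the slot axis, most of it friction lag. I'll ease it forward to the flare with a small correction to the left.

Request:
send_rows([
  {"xyz": [0.05, -0.05, 0], "rot": [0, 0, 0], "fingers": 0.5},
  {"xyz": [0.2, -0.12, 0], "rot": [0, 0, 0], "fingers": 0.5},
  {"xyz": [0.5, -0.2, 0], "rot": [0, 0, 0], "fingers": 0.5},
  {"xyz": [0.9, -0.2, 0], "rot": [0, 0, 0], "fingers": 0.5},
  {"xyz": [1.3, -0.2, 0], "rot": [0, 0, 0], "fingers": 0.5},
  {"xyz": [1.7, -0.2, 0], "rot": [0, 0, 0], "fingers": 0.5},
  {"xyz": [2.1, -0.2, 0], "rot": [0, 0, 0], "fingers": 0.5},
  {"xyz": [2.35, -0.2, 0], "rot": [0, 0, 0], "fingers": 0.5},
  {"xyz": [2.5, -0.2, 0], "rot": [0, 0, 0], "fingers": 0.5},
  {"xyz": [2.5, -0.2, 0], "rot": [0, 0, 0], "fingers": 0.5},
])

```text
t: 7.4
eef_pos: [479.1, -295.5, 13.5]
tcp_rot: [-0.001, 0.994, -0.112, -0.009]
ft_force: [-20.2, 2.4, 24.5]
width: 0.63
gripper_force: 65.1
```

```bash
cat > m.py <<'E'
from h import *
from cell import bot,vision
w=vision.get_image("wrist");st=bot.sense();np.set_printoptions(precision=2,suppress=True)
a=-.2203;n=np.array([np.cos(a),np.sin(a)]);s=np.array([-n[1],n[0]]);p=st["eef_pos"][:2];q=st["tcp_rot"];F=st["ft_force"]
print("t",st["t"],"tcp along",p@n,"rear nest x",p@n+137-727.5,"lat",p@s,"z",st["eef_pos"][2],"yaw",2*np.arctan2(q[2],q[1]),"F n,s,z",F[:2]@n,F[:2]@s,F[2],st["width"],st["gripper_force"])
hsv=cv2.cvtColor(w["image"],cv2.COLOR_RGB2HSV)
L=[];R_=[]
for y in range(222,254,3):
    x=np.where(hsv[y,200:360,1]<75)[0]+200; k=np.split(x,np.where(np.diff(x)>1)[0]+1);k=max(k,key=len);L.append(ray(w,[(k[0]-.5,y)],10)[0,:2]@s);R_.append(ray(w,[(k[-1]+.5,y)],10)[0,:2]@s)
print("plate edges lat",np.median(L),np.median(R_),"centre",(np.median(L)+np.median(R_))/2)
m=((hsv[...,1]<30)&(hsv[...,2]>225)).astype(np.uint8);m[260:]=0
c=max(cv2.findContours(m,0,2)[0],key=cv2.contourArea);c=c[c[:,0,1]>3]
e=cv2.fitEllipse(c);t=ray(w,[e[0]],90)[0,:2];print("stub along-TCP (79)",t@n-p@n,"lat",t@s-p@s)
E
python3 m.py
```

```text
t 7.45 tcp along 532.0599581998596 rear nest x -58.44004180014042 lat -183.69239776946074 z 13.442454215403554 yaw -0.2241682507373089 F n,s,z -19.807231563406805 -2.0633747703303853 24.919592639555205 0.6299633127410555 65.06172895431519
plate edges lat -156.19307246810214 -212.92786801509737 centre -184.56047024159977
stub along-TCP (79) 80.68955338075693 lat -1.4302412599020613
```

The push meets an unexpected 20 N back and 25 N up, about 58 mm before the stops. I'll look before pushing further.

Run:
```python
from h import *
from cell import bot,vision
f=vision.get_image("scene");w=vision.get_image("wrist");st=bot.sense();np.set_printoptions(precision=4,suppress=True)
q=st["tcp_rot"];T=R.from_quat([*q[1:],q[0]]).as_matrix();print(T,st["wrist_torque"],st["ft_force"],st["joint_positions"])
print(proj(f,[[670,-337,0],[479,-295,10]]))
c=proj(f,[[575,-317,10]])[0].astype(int);print(c)
a=cv2.resize(f["image"][c[1]-85:c[1]+65,c[0]-75:c[0]+75],(560,560),interpolation=2)
b=np.zeros((560,800,3),np.uint8);b[:,:560]=a;b[:180,560:]=cv2.resize(w["image"],(240,180))
cv2.imwrite("pics/s4.png",b[...,::-1])
```

```text
[[ 0.9748 -0.2223 -0.0167]
 [-0.2223 -0.975   0.0038]
 [-0.0171 -0.     -0.9999]] [ 0.7813  4.1479 -0.0504] [-20.2195   2.7222  25.0486] [ 0.4901  0.5961 -0.0192  1.9668  0.0267  0.5956 -1.343 ]
[[261.2708 159.295 ]
 [304.7303 209.3641]]
[281 181]
```

View pics/s4.png

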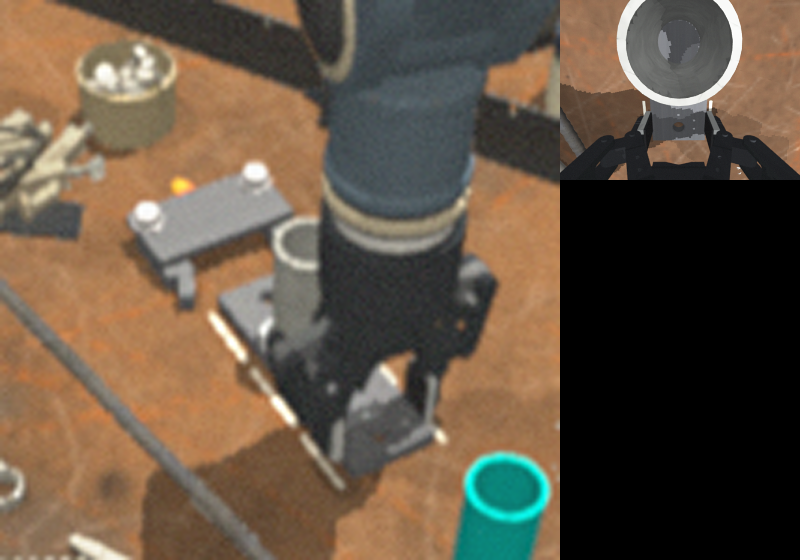

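Nothing is in the way. The pushing moment has pitched the tool nose-down by 0.017 rad, so the plate's end digs into the table. I'll ease the push and pre-compensate the pitch.

Request:
send_rows([
  {"xyz": [-0.2, 0, 0], "rot": [0, 0, 0], "fingers": 0.5},
  {"xyz": [-0.4, 0, 0], "rot": [0, 0.003, 0], "fingers": 0.5},
  {"xyz": [-0.6, 0, 0], "rot": [0, 0.006, 0], "fingers": 0.5},
  {"xyz": [-0.7, 0, -0.02], "rot": [0, 0.009, 0], "fingers": 0.5},
  {"xyz": [-0.7, 0, -0.02], "rot": [0, 0.012, 0], "fingers": 0.5},
  {"xyz": [-0.7, 0, -0.02], "rot": [0, 0.012, 0], "fingers": 0.5},
  {"xyz": [-0.7, 0, -0.02], "rot": [0, 0.012, 0], "fingers": 0.5},
  {"xyz": [-0.7, 0, -0.02], "rot": [0, 0.012, 0], "fingers": 0.5},
  {"xyz": [-0.7, 0, -0.02], "rot": [0, 0.012, 0], "fingers": 0.5},
  {"xyz": [-0.7, 0, -0.02], "rot": [0, 0.012, 0], "fingers": 0.5},
])

```text
t: 8.55
eef_pos: [478.8, -295.5, 13.6]
tcp_rot: [0.001, 0.994, -0.112, 0.004]
ft_force: [-7.0, -1.0, 7.5]
width: 0.634
gripper_force: 63.3
```

```bash
cat >> m.py <<'E'
T=R.from_quat([*q[1:],q[0]]).as_matrix();print("pitch up",T[2,0],"roll",T[2,1],"torque",st["wrist_torque"])
E
python3 m.py
```

```text
t 8.6 tcp along 531.8174684575278 rear nest x -58.68253154247225 lat -183.68067992900743 z 13.57365795097263 yaw -0.22361727926609512 F n,s,z -5.477311834556847 -2.834411002417087 8.505823318942722 0.6314489509365488 63.3318954706192
plate edges lat -156.29641314915492 -212.74233380110405 centre -184.5193734751295
stub along-TCP (79) 80.39333809382674 lat -1.359681448367951
pitch up 0.00904701073968299 roll 0.00149636048438762 torque [-0.07  1.28 -0.16]
```

Request:
send_rows([
  {"xyz": [0.1, 0, 0], "rot": [0, 0, 0], "fingers": 0.5},
  {"xyz": [0.2, 0, 0], "rot": [0, 0, 0], "fingers": 0.5},
  {"xyz": [0.3, 0, 0], "rot": [0, 0, 0], "fingers": 0.5},
  {"xyz": [0.4, 0, 0], "rot": [0, 0, 0], "fingers": 0.5},
  {"xyz": [0.5, 0, 0], "rot": [0, 0, 0], "fingers": 0.5},
  {"xyz": [0.6, 0, 0], "rot": [0, 0, 0], "fingers": 0.5},
  {"xyz": [0.7, 0, 0], "rot": [0, 0, 0], "fingers": 0.5},
  {"xyz": [0.8, 0, 0], "rot": [0, 0, 0], "fingers": 0.5},
  {"xyz": [0.8, 0, 0], "rot": [0, 0, 0], "fingers": 0.5},
  {"xyz": [0.8, 0, 0], "rot": [0, 0, 0], "fingers": 0.5},
])

```text
t: 9.6
eef_pos: [479.0, -295.5, 13.5]
tcp_rot: [-0.001, 0.994, -0.112, -0.004]
ft_force: [-21.2, 2.8, 25.9]
width: 0.634
gripper_force: 65.1
```

```bash
python3 m.py
```

```text
t 9.65 tcp along 532.0607942497504 rear nest x -58.439205750249585 lat -183.70966434278944 z 13.482844723555331 yaw -0.2243172390985976 F n,s,z -21.281900936025202 -2.215049132548885 25.535543626892764 0.6277963365386249 65.14623194932938
plate edges lat -156.24719955513 -212.8161324653323 centre -184.53166601023116
stub along-TCP (79) 80.4731544788923 lat -1.3931853918920751
pitch up -0.007221176335922497 roll -0.0003062698788572566 torque [0.82 4.59 0.03]
```

Raising the pitch doesn't help. The torque puts the upward reaction under the grip itself, so the arm's forward compliance presses down and friction self-locks. I'll cut the lead and unload the plate vertically.

Request:
send_rows([
  {"xyz": [-0.2, 0, 0], "rot": [0, 0, 0], "fingers": 0.5},
  {"xyz": [-0.4, 0, 0], "rot": [0, 0, 0], "fingers": 0.5},
  {"xyz": [-0.4, 0, -0.03], "rot": [0, 0, 0], "fingers": 0.5},
  {"xyz": [-0.4, 0, -0.06], "rot": [0, 0, 0], "fingers": 0.5},
  {"xyz": [-0.4, 0, -0.09], "rot": [0, 0, 0], "fingers": 0.5},
  {"xyz": [-0.4, 0, -0.12], "rot": [0, 0, 0], "fingers": 0.5},
  {"xyz": [-0.4, 0, -0.15], "rot": [0, 0, 0], "fingers": 0.5},
  {"xyz": [-0.4, 0, -0.15], "rot": [0, 0, 0], "fingers": 0.5},
  {"xyz": [-0.4, 0, -0.15], "rot": [0, 0, 0], "fingers": 0.5},
  {"xyz": [-0.4, 0, -0.15], "rot": [0, 0, 0], "fingers": 0.5},
])

```text
t: 10.65
eef_pos: [485.0, -294.5, 14.2]
tcp_rot: [0.0, 0.994, -0.11, 0.006]
ft_force: [-1.0, -1.1, -5.3]
width: 0.626
gripper_force: 63.9
```

```bash
python3 m.py
```

```text
t 10.7 tcp along 537.5720598108478 rear nest x -52.927940189152196 lat -181.34264302723653 z 14.196663578783582 yaw -0.21982022274758894 F n,s,z -1.6845439617563989 -0.09577502806263065 -5.458448656234598 0.6286634984267536 63.88667821884155
plate edges lat -153.67026291426797 -210.36361907655376 centre -182.01694099541086
stub along-TCP (79) 80.58386257629252 lat -1.009037108903044
pitch up 0.011517284465363025 roll -0.00032327656195630164 torque [-0.01  0.51  0.02]
```

That freed it, and the plate is now centred and square (lateral −182.0, yaw −0.220). Next I slide it in slowly.

Request:
send_rows([
  {"xyz": [0.1, 0, 0], "rot": [0, -0.002, 0], "fingers": 0.5},
  {"xyz": [0.3, 0, 0], "rot": [0, -0.004, 0], "fingers": 0.5},
  {"xyz": [0.6, 0, 0], "rot": [0, -0.006, 0], "fingers": 0.5},
  {"xyz": [0.9, 0, 0], "rot": [0, -0.006, 0], "fingers": 0.5},
  {"xyz": [1.2, 0, 0], "rot": [0, -0.006, 0], "fingers": 0.5},
  {"xyz": [1.5, 0, 0], "rot": [0, -0.006, 0], "fingers": 0.5},
  {"xyz": [1.8, 0, 0], "rot": [0, -0.006, 0], "fingers": 0.5},
  {"xyz": [2.1, 0, 0], "rot": [0, -0.006, 0], "fingers": 0.5},
  {"xyz": [2.3, 0, 0], "rot": [0, -0.006, 0], "fingers": 0.5},
  {"xyz": [2.4, 0, 0], "rot": [0, -0.006, 0], "fingers": 0.5},
])

```text
t: 11.7
eef_pos: [508.7, -300.1, 14.9]
tcp_rot: [0.0, 0.994, -0.11, 0.003]
ft_force: [-2.1, 0.2, -5.1]
width: 0.633
gripper_force: 63.9
```

```bash
python3 m.py
```

```text
t 11.75 tcp along 562.0170715541781 rear nest x -28.482928445821926 lat -181.69501576818826 z 14.859362461028978 yaw -0.22017163193843048 F n,s,z -0.9500724316534697 -0.3901921888162298 -5.0949389840772445 0.6280085823740789 63.93886685371399
plate edges lat -153.885564064685 -210.73575409579644 centre -182.31065908024073
stub along-TCP (79) 81.12065042915003 lat -1.0130606502263788
pitch up 0.006395262109454832 roll 8.38657501558577e-05 torque [0.09 0.4  0.03]
```

Request:
send_rows([
  {"xyz": [0.1, 0, 0.01], "rot": [0, 0, 0], "fingers": 0.5},
  {"xyz": [0.3, 0, 0.02], "rot": [0, -0.001, 0], "fingers": 0.5},
  {"xyz": [0.6, 0, 0.03], "rot": [0, -0.002, 0], "fingers": 0.5},
  {"xyz": [0.9, 0, 0.04], "rot": [0, -0.002, 0], "fingers": 0.5},
  {"xyz": [1.2, 0, 0.05], "rot": [0, -0.002, 0], "fingers": 0.5},
  {"xyz": [1.4, 0, 0.06], "rot": [0, -0.002, 0], "fingers": 0.5},
  {"xyz": [1.6, 0, 0.07], "rot": [0, -0.002, 0], "fingers": 0.5},
  {"xyz": [1.8, 0, 0.08], "rot": [0, -0.002, 0], "fingers": 0.5},
  {"xyz": [2.0, 0, 0.08], "rot": [0, -0.002, 0], "fingers": 0.5},
  {"xyz": [2.1, 0, 0.08], "rot": [0, -0.002, 0], "fingers": 0.5},
])

```text
t: 12.75
eef_pos: [528.4, -304.5, 14.0]
tcp_rot: [0.0, 0.994, -0.11, 0.001]
ft_force: [-4.0, 1.7, -4.0]
width: 0.633
gripper_force: 64.0
```

```bash
python3 m.py
```

```text
t 12.8 tcp along 582.123786459101 rear nest x -8.376213540899016 lat -181.64137341211458 z 13.931019745222205 yaw -0.22032787765690848 F n,s,z -2.9285949922900216 0.18159250555974418 -4.746704380239424 0.630739248179004 63.99927377700806
plate edges lat -154.13925349625816 -210.5867036595552 centre -182.3629785779067
stub along-TCP (79) 80.73619411032189 lat -1.0124916801269706
pitch up 0.0025195182330593076 roll -0.00019104056670992157 torque [ 0.24  0.63 -0.02]
```

Request:
send_rows([
  {"xyz": [0.1, 0, 0], "rot": [0, 0, 0], "fingers": 0.5},
  {"xyz": [0.2, 0, 0], "rot": [0, 0, 0], "fingers": 0.5},
  {"xyz": [0.35, 0, 0], "rot": [0, 0, 0], "fingers": 0.5},
  {"xyz": [0.5, 0, 0], "rot": [0, 0, 0], "fingers": 0.5},
  {"xyz": [0.65, 0, 0], "rot": [0, 0, 0], "fingers": 0.5},
  {"xyz": [0.8, 0, 0], "rot": [0, 0, 0], "fingers": 0.5},
  {"xyz": [0.9, 0, 0], "rot": [0, 0, 0], "fingers": 0.5},
  {"xyz": [1.0, 0, 0], "rot": [0, 0, 0], "fingers": 0.5},
  {"xyz": [1.0, 0, 0], "rot": [0, 0, 0], "fingers": 0.5},
  {"xyz": [1.0, 0, 0], "rot": [0, 0, 0], "fingers": 0.5},
])

```text
t: 13.8
eef_pos: [532.5, -305.4, 13.6]
tcp_rot: [-0.001, 0.994, -0.11, -0.005]
ft_force: [-13.7, 5.0, 6.5]
width: 0.633
gripper_force: 65.1
```

```bash
python3 m.py
```

```text
t 13.85 tcp along 586.3486463146553 rear nest x -4.151353685344702 lat -181.74703893903546 z 13.646752347190413 yaw -0.2208113255332003 F n,s,z -14.45327093944999 0.9542011459213605 5.860559030311419 0.6336650424792521 65.06770849227905
plate edges lat -154.10757528486766 -210.61681262075163 centre -182.36219395280966
stub along-TCP (79) 80.59836345243775 lat -1.011983672960099
pitch up -0.009419326363858957 roll -0.001394231169756797 torque [0.93 3.1  0.11]
```

Request:
send_rows([
  {"xyz": [0.05, 0, -0.02], "rot": [0, 0.002, 0], "fingers": 0.5},
  {"xyz": [0.1, 0, -0.04], "rot": [0, 0.004, 0], "fingers": 0.5},
  {"xyz": [0.2, 0, -0.06], "rot": [0, 0.006, 0], "fingers": 0.5},
  {"xyz": [0.3, 0, -0.08], "rot": [0, 0.008, 0], "fingers": 0.5},
  {"xyz": [0.4, 0, -0.08], "rot": [0, 0.008, 0], "fingers": 0.5},
  {"xyz": [0.5, 0, -0.08], "rot": [0, 0.008, 0], "fingers": 0.5},
  {"xyz": [0.6, 0, -0.08], "rot": [0, 0.008, 0], "fingers": 0.5},
  {"xyz": [0.6, 0, -0.08], "rot": [0, 0.008, 0], "fingers": 0.5},
  {"xyz": [0.6, 0, -0.08], "rot": [0, 0.008, 0], "fingers": 0.5},
  {"xyz": [0.6, 0, -0.08], "rot": [0, 0.008, 0], "fingers": 0.5},
])

```text
t: 14.85
eef_pos: [536.2, -306.3, 13.6]
tcp_rot: [-0.001, 0.994, -0.11, -0.003]
ft_force: [-17.5, 4.9, 5.2]
width: 0.631
gripper_force: 65.0
```

```bash
python3 m.py
```

```text
t 14.9 tcp along 590.1687367719995 rear nest x -0.33126322800046637 lat -181.68871128352413 z 13.644517926906182 yaw -0.22105248035233627 F n,s,z -18.864170115662017 1.212820438187122 5.939724812943393 0.6357923848985454 65.04612296819687
plate edges lat -154.14751664714495 -210.68837734230638 centre -182.41794699472567
stub along-TCP (79) 80.45588951874515 lat -1.1046208056329192
pitch up -0.006152342232011119 roll -0.0019945918747644393 torque [1.05 3.73 0.14]
```

Request:
send_rows([
  {"xyz": [0.05, 0, -0.02], "rot": [0, 0.001, 0], "fingers": 0.5},
  {"xyz": [0.1, 0, -0.04], "rot": [0, 0.002, 0], "fingers": 0.5},
  {"xyz": [0.15, 0, -0.06], "rot": [0, 0.003, 0], "fingers": 0.5},
  {"xyz": [0.2, 0, -0.06], "rot": [0, 0.004, 0], "fingers": 0.5},
  {"xyz": [0.25, 0, -0.06], "rot": [0, 0.005, 0], "fingers": 0.5},
  {"xyz": [0.3, 0, -0.06], "rot": [0, 0.005, 0], "fingers": 0.5},
  {"xyz": [0.35, 0, -0.06], "rot": [0, 0.005, 0], "fingers": 0.5},
  {"xyz": [0.4, 0, -0.06], "rot": [0, 0.005, 0], "fingers": 0.5},
  {"xyz": [0.4, 0, -0.06], "rot": [0, 0.005, 0], "fingers": 0.5},
  {"xyz": [0.4, 0, -0.06], "rot": [0, 0.005, 0], "fingers": 0.5},
])

```text
t: 15.9
eef_pos: [536.3, -306.3, 13.6]
tcp_rot: [-0.002, 0.994, -0.11, -0.005]
ft_force: [-25.0, 7.3, 9.9]
width: 0.633
gripper_force: 65.5
```

```bash
python3 m.py
```

```text
t 15.95 tcp along 590.2786781007012 rear nest x -0.22132189929880042 lat -181.70283793561032 z 13.627999187331024 yaw -0.22131678154084367 F n,s,z -25.50032521867843 2.6142357825612628 9.979103376910386 0.6327314228344634 65.52967250347137
plate edges lat -154.09392461536225 -210.6738707885815 centre -182.38389770197188
stub along-TCP (79) 80.33641362516823 lat -1.0386164426698485
pitch up -0.009560439892245696 roll -0.0028757078111055516 torque [1.36 5.18 0.17]
```

The plate has stopped at the computed home position. To rule out a friction stick, I'll unload it vertically and add a little push.

Request:
send_rows([
  {"xyz": [0, 0, -0.03], "rot": [0, 0.001, 0], "fingers": 0.5},
  {"xyz": [0, 0, -0.06], "rot": [0, 0.002, 0], "fingers": 0.5},
  {"xyz": [0.05, 0, -0.09], "rot": [0, 0.003, 0], "fingers": 0.5},
  {"xyz": [0.1, 0, -0.12], "rot": [0, 0.004, 0], "fingers": 0.5},
  {"xyz": [0.15, 0, -0.15], "rot": [0, 0.004, 0], "fingers": 0.5},
  {"xyz": [0.2, 0, -0.15], "rot": [0, 0.004, 0], "fingers": 0.5},
  {"xyz": [0.2, 0, -0.15], "rot": [0, 0.004, 0], "fingers": 0.5},
  {"xyz": [0.2, 0, -0.15], "rot": [0, 0.004, 0], "fingers": 0.5},
  {"xyz": [0.2, 0, -0.15], "rot": [0, 0.004, 0], "fingers": 0.5},
  {"xyz": [0.2, 0, -0.15], "rot": [0, 0.004, 0], "fingers": 0.5},
])

```text
t: 16.95
eef_pos: [536.3, -306.3, 13.6]
tcp_rot: [-0.002, 0.994, -0.111, -0.005]
ft_force: [-24.5, 7.2, 5.2]
width: 0.633
gripper_force: 65.0
```

```bash
python3 m.py
python3 - <<'E'
from h import *
from cell import vision
f=vision.get_image("scene");w=vision.get_image("wrist")
c=proj(f,[[600,-317,20]])[0].astype(int)
b=np.zeros((560,800,3),np.uint8);b[:,:560]=cv2.resize(f["image"][c[1]-75:c[1]+65,c[0]-70:c[0]+70],(560,560),interpolation=2);b[:180,560:]=cv2.resize(w["image"],(240,180))
t=vision.get_image("top");b[200:440,560:]=cv2.resize(t["image"][110:230,280:400],(240,240))
cv2.imwrite("pics/s5.png",b[...,::-1])
E
```

```text
t 17.0 tcp along 590.3203767313938 rear nest x -0.1796232686061785 lat -181.68362034162908 z 13.638166556797854 yaw -0.22150398542291194 F n,s,z -26.63680291073553 0.5329796310365897 4.265107250249192 0.6281090841327379 65.00028938055038
plate edges lat -154.0660840392904 -210.6629788932702 centre -182.3645314662803
stub along-TCP (79) 80.47155522297214 lat -1.1225968281425764
pitch up -0.009648516058046876 roll -0.0033469242303816975 torque [1.24 5.43 0.15]
```

View pics/s5.png

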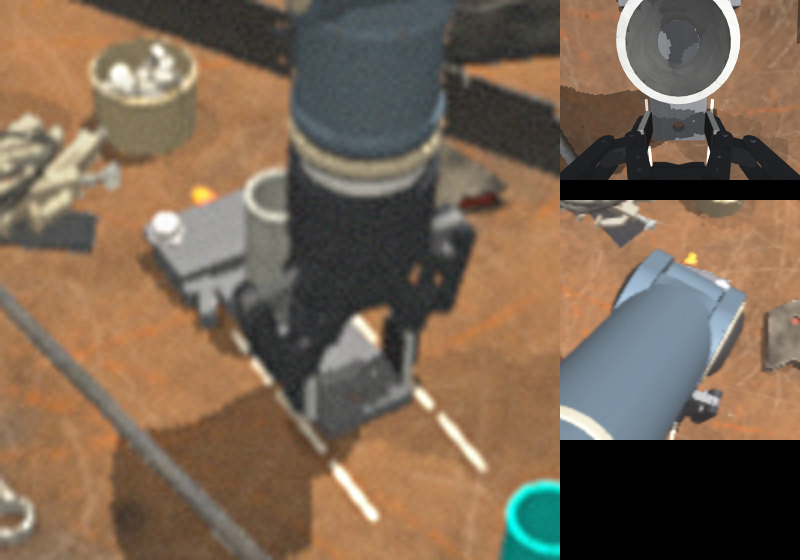

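The plate is in under the lip (bolt head at (167,226) in the left picture), the stub stands upright at (268,235), and everything else is undisturbed. The plate hasn't moved with 27 N of push and little vertical load, so it is on the pads. I'll add a last small margin and hold.

Request:
send_rows([
  {"xyz": [0.03, 0, -0.02], "rot": [0, 0.001, 0], "fingers": 0.5},
  {"xyz": [0.06, 0, -0.04], "rot": [0, 0.002, 0], "fingers": 0.5},
  {"xyz": [0.1, 0, -0.06], "rot": [0, 0.002, 0], "fingers": 0.5},
  {"xyz": [0.15, 0, -0.08], "rot": [0, 0.002, 0], "fingers": 0.5},
  {"xyz": [0.2, 0, -0.08], "rot": [0, 0.002, 0], "fingers": 0.5},
  {"xyz": [0.2, 0, -0.08], "rot": [0, 0.002, 0], "fingers": 0.5},
  {"xyz": [0.2, 0, -0.08], "rot": [0, 0.002, 0], "fingers": 0.5},
  {"xyz": [0.2, 0, -0.08], "rot": [0, 0.002, 0], "fingers": 0.5},
  {"xyz": [0.2, 0, -0.08], "rot": [0, 0.002, 0], "fingers": 0.5},
  {"xyz": [0.2, 0, -0.08], "rot": [0, 0.002, 0], "fingers": 0.5},
])

```text
t: 18.15
eef_pos: [536.4, -306.3, 13.7]
tcp_rot: [-0.003, 0.994, -0.111, -0.006]
ft_force: [-28.0, 7.4, 4.8]
width: 0.633
gripper_force: 64.9
```

```bash
python3 m.py
```

```text
t 18.2 tcp along 590.381818487199 rear nest x -0.11818151280101574 lat -181.69537275776858 z 13.67102059260202 yaw -0.22174985122949592 F n,s,z -27.75747927450673 2.278865311175701 3.9308075580207213 0.6303976111478836 64.8973748087883
plate edges lat -154.056859284702 -210.64171919377006 centre -182.34928923923604
stub along-TCP (79) 80.47687116649286 lat -1.0797330797086886
pitch up -0.011784358334651484 roll -0.0037795250373345896 torque [1.35 5.95 0.17]
```

```bash
python3 -c "
from cell import bot
print(bot.close_job())"
```

```text
the job is handed in; nothing more can be done
None
```

I handed the job in with the plate gripped and pushed home under the lip with about 28 N, the stub upright on its circle and the tools untouched in the last pictures; I got no verdict back, and pad contact is inferred because the pads and shoe are hidden.

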